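# Stow the tooling in the strut-lid chest

### The arm

A 7-joint arm with a two-finger parallel gripper is mounted at the origin on a cart in front of the work surface, level with it; the furniture and walls round the work are solid. World frame = base frame: x ahead of the robot, y to its left, z up, the work surface at z = 0. Lengths are in m, angles in degrees, forces in N, time in s.
With the tool pointing down it reaches from about 0.425 to 0.925 m from the base axis. Payload 6.8 kg.
Tool frame: the origin (TCP) lies between the finger pads; the fingertips stand 8 mm ahead of it and the grasp point (between the pads) lies 11 mm behind it (arm.tip_extent is the z of the fingertips in the tool frame, in m); z points along the fingers, y is the line along which they close (so a half turn about z gives the same grasp; the last joint's range is limited). The gripper opens to 85 mm and grips with 20 to 120 N. Pads are 22 mm wide; open, the fingers measure 114 mm over their backs; the gripper's body (76 mm by 85 mm) begins 54 mm behind the grasp point. The pads swing forward as they close: fully open they stand 13 mm farther back than shut.
Start: joints at [-77.871, 27.33, 1.283, 89.118, -0.659, 63.558, -4.761], TCP at [0.212, 0.641, 0.239] pointing down, gripper open.
Joint ranges: [-169.35, 169.35], [-19.33, 120.38], [-80.79, 83.38], [13.8, 139.57], [-78.32, 258.32], [9.67, 109.79], [-169.56, 169.56]. Speed limits (degrees/s): [136.94, 136.94, 180, 180, 180, 180, 180].

### API

Orientations are given as [roll, pitch, yaw] about the fixed x, y, z axes, in that order (R = Rz(yaw) Ry(pitch) Rx(roll)).
In Python, from workcell import monitor, eyes, arm, spotter gives the robot as it stands.
- The arm moves only by the tool arm_command, never from a script. Its argument "targets" is a list of rows, each a list of 3 entries, a list of its own where there are three numbers: the shift along the world's x, y, z in cm, then the turn, a rotation vector about the world's x, y, z in degrees, then the opening in per cent of the stroke, from 0 (shut) to 100 (fully open). In form: [[[tx, ty, tz], [rx, ry, rz], jaw], ...]. A call has 1 to 20 rows; each row is the pose to reach, as a shift and turn from the pose commanded when the call began; what a row does not reach only later rows make up. A row lasts 1/10 s, in which the tool goes at most 50 mm and 8.59 degrees, less where a joint would pass 70% of its speed; a pose out of reach is approached as far as the arm can. A call with a gripper value outside its range is refused whole. The fingers move at their own pace and stop on an object; "force" is the grip in N (left out, the last holds). Time passes only in rows, so rows that repeat a pose let the fingers close. It gives the time, the measured TCP pose, the force, the opening and the grip force at its end, in the units of the state.
- monitor.sense(): the state, without advancing time (a new reading comes with each control period).
- eyes.get_image(name): name is "scene" or "top"; returns the picture (480x640x3 uint8, red, green, blue); there is no depth.
- eyes.camera_params(name): a dict with "fx", "fy", "cx", "cy" (pixels), "position" and "orientation" of the camera in the world. Camera axes: x right, y down, z forward; pixel columns grow to the right and rows downward; lengths in m; the calibration is good to about 2 mm. A picture is of the moment at which its call begins. camera_params takes no time and is no camera call.
- arm.close_job(): hands the job in; it is judged then, once.
Trained networks look in the newest picture that a camera, given by its name, has taken for a name from the list of things; names that differ only in an ending like _2 or _b are one class to them, and where a whole thing is asked for, a point or a joint stands for the part that bears it (a point fixed in the world has none). Each returns a list of dicts, best first, with "conf" (0 to 1); they miss things now and then, are a little off and sometimes report something else, mostly with a low value. They report only what shows in the picture. A call takes as long as a camera call. They do not tell look-alikes from the thing itself.
- spotter.spot_in(camera, target): "centre" ([column, row] in pixels, amid what is visible of it).
- spotter.tip_of(camera, target): "centre" ([column, row] in pixels: a listed point, or the origin of a listed thing).
The state is a dict: "clock": time; "joints": joint angles; "joint_vel": joint speeds; "tau": joint torques, N m; "position": TCP position; "orientation": TCP orientation; "contact_force": force on the tool from outside, world axes, zero at the start; "moment": the same for the moment, N m; "finger_gap": finger opening in m; "grip_force": force on a finger pad.
Only numpy, scipy, OpenCV 4.12 (cv2) and the standard library are available. Lean on these libraries where they do the work, as an engineer would, in place of code of your own. Each camera call takes 0.05 s, during which the arm holds its last target. There are 200 camera calls.

### The job

Lift the lid of the blue tool chest by its black bar handle until its gas struts take over and hold it wide open by themselves, and let go. Then take the small black case and the black taped steel block that lie on the right of the bench near the vice: lay the case flat in the chest's left bay (yellow liner) and the block flat in the right bay (red liner), and pull the lid down again until the chest is fully shut. Leave the other tools on the bench where they lie.

Things in the scene. Friction and masses are not known exactly. Their poses are not given: they have to be found in the camera images.
- chest: Blue steel tool chest, body 170 (x) x 300 (y) x 70 mm, fixed; origin under its centre, its front faces its own -x, +y is left. Walls 5 mm, inner floor at 6 mm. A divider along x at y = 0, 5 mm thick, top at 39 mm, parts two bays; gas struts (11 mm thick) run along the end walls at y = +136 and -136 mm, so each bay is free over 126 mm (y) x 160 mm (x). Lid 25 mm high: 95 mm in all when shut.
- left_bay (a point): Centre of the free floor of the left bay (+y half of the chest, yellow liner), on the floor; axes as the chest's.
- right_bay (a point): Centre of the free floor of the right bay (-y half of the chest, red liner), on the floor; axes as the chest's.
- chest_lid (a joint): Lid angle in rad: 0 shut, 1.65 at the stop (just past upright). Lid 0.8 kg with two gas struts: let go below about 0.5 it sinks shut by itself, near 0.6 it balances; let go above about 0.8 the struts carry it slowly (1 to 2 s) up to the stop and hold it there. Moving it by the handle takes less than about 8 N.
- lid_hinge (a point): Middle of the lid's hinge line, which runs along the chest's y axis over the far rim, 85 mm behind the chest's centre and 70 mm above the bench; the point turns with the lid.
- lid_handle (a point): Middle of the lid's black round bar handle: 12 mm thick, 110 mm long, along the chest's y, 40 mm in front of the lid's front (34 mm clear gap, open above and below). It lies 210 mm in front of the hinge line and 12 mm above it with the lid shut (82 mm above the bench) and turns with the lid; wide open, the bar stands above the lid's edge, about 280 mm above the bench.
- case_mid (a point): Centre (half-way up) of the small black tool case, a solid box 82 (x) x 58 (y) x 49 mm high, 0.25 kg; its axes are the case's, z up as it lies. It lies on the right of the bench behind the vice (a like case among the clutter at the far left is no part of the task).
- block_mid (a point): Centre (half-way up) of the black steel riser block with a band of blue tape, 31 (x) x 73 (y) x 30 mm high, 0.35 kg; its axes are the block's, z up as it lies.
- strip_mid (a point): Centre of the green rubber strip (120 x 14 x 11 mm), a bystander to be left alone.
- black_tape_mid (a point): Centre of the roll of black tape (70 mm wide, 18 mm high), a bystander to be left alone.
Things that resemble listed ones, but are neither listed nor needed, are in the scene too. There is more than one size of the part that bears case_mid; the job needs the larger. What is shaped like the part that bears block_mid but turquoise is not meant.

How it is judged (in metres and radians):
On the way, in this order (a step that is already met when the one before it is completed fails the run):
1. the lid stands wide open on its struts (over 1.5 rad) and the hand has let go and is over 80 mm away from the handle (value of joint chest_lid above 1.5 rad and distance between the grasp point and lid_handle above 0.08 m and contact force between the fingers and anything else below 0.2 N), for 0.3 s.
2. with the lid still open, case and block lie flat and let go on the floors of their bays (value of joint chest_lid above 1.5 rad and contact force between the fingers and anything else below 0.2 N and z of case_mid in the frame of left_bay between 0.018 and 0.031 m and angle between each of case_mid, block_mid's own z axis and vertical below 0.15 rad and y of case_mid in the frame of chest between 0 and 0.145 m and x of case_mid in the frame of chest between -0.08 and 0.08 m and z of block_mid in the frame of right_bay between 0.009 and 0.021 m and y of block_mid in the frame of chest between -0.145 and 0 m and x of block_mid in the frame of chest between -0.08 and 0.08 m), for 0.2 s.
At the end, for the whole second after the job is handed in: The lid is shut (under 0.03 rad); the black case lies flat (within 0.15 rad, centre within 7 mm of its resting height) on the floor of the left bay and the taped block likewise on the floor of the right bay (value of joint chest_lid below 0.03 rad and z of case_mid in the frame of left_bay between 0.018 and 0.031 m and angle between each of case_mid, block_mid's own z axis and vertical below 0.15 rad and y of case_mid in the frame of chest between 0 and 0.145 m and x of case_mid in the frame of chest between -0.08 and 0.08 m and z of block_mid in the frame of right_bay between 0.009 and 0.021 m and y of block_mid in the frame of chest between -0.145 and 0 m and x of block_mid in the frame of chest between -0.08 and 0.08 m); the robot touches nothing.
It fails at once if the green strip or the roll of black tape is pushed more than 40 mm from where it lay (distance of any of strip_mid, black_tape_mid from where it was at the start of the episode above 0.04 m).
It also fails if it takes over 72 s, if anything falls off the work surface, if the arm or the gripper's body presses on something with over 40 N, if the wrist force passes 120 N, or if a joint passes its speed limit or range.

## Working session

There is one attempt and no reset: what is moved stays moved. The work goes in short steps, Python scripts to look and compute and a tool call to move; the robot and the scene stay as the last step left them, time stands still between calls to the robot, and variables do not carry over. Pictures are saved under pics/ and viewed, at most 10 in all, crops included, and the job is handed in when it is done.

Besides the shell and the picture viewer there is one more tool, called after "Emit:" as a command line: name --argument value ..., lists and objects as JSON in quotes. arm_command: Moves the arm, as the interface text tells. Its arguments: {"type":"object","properties":{"targets":{"type":"array","items":{"type":"array"}},"force":{"type":"number"}},"required":["targets"]}

```bash
mkdir -p pics; ls
cat > h.py <<'E'
import numpy as np, cv2
from scipy.spatial.transform import Rotation as R
from workcell import monitor, eyes, arm, spotter
def cam(n):
    p=eyes.camera_params(n); o=p["orientation"]
    o=np.array(o,float)
    Rm=o if o.shape==(3,3) else R.from_euler('xyz',o,degrees=True).as_matrix()
    return p,Rm,np.array(p["position"])
def unproj(n,px,z):
    p,Rm,t=cam(n); d=Rm@np.array([(px[0]-p["cx"])/p["fx"],(px[1]-p["cy"])/p["fy"],1])
    return t+d*(z-t[2])/d[2]
def proj(n,X):
    p,Rm,t=cam(n); c=Rm.T@(np.array(X)-t); return np.array([p["fx"]*c[0]/c[2]+p["cx"],p["fy"]*c[1]/c[2]+p["cy"]])
def tri(obs):
    A=np.zeros((3,3));b=np.zeros(3)
    for n,px in obs:
        p,Rm,t=cam(n); d=Rm@np.array([(px[0]-p["cx"])/p["fx"],(px[1]-p["cy"])/p["fy"],1]); d/=np.linalg.norm(d)
        M=np.eye(3)-np.outer(d,d);A+=M;b+=M@t
    return np.linalg.solve(A,b)
def save(n,f,crop=None,s=1):
    im=eyes.get_image(n)
    if crop: im=im[crop[1]:crop[3],crop[0]:crop[2]]
    im=cv2.resize(im,None,fx=s,fy=s,interpolation=cv2.INTER_CUBIC)
    cv2.imwrite("pics/"+f,im[:,:,::-1])
E
python3 - <<'E'
from h import *
for n in("scene","top"):
    save(n,n+"0.png"); print(eyes.camera_params(n))
    for t in("chest","left_bay","right_bay","lid_hinge","lid_handle","case_mid","block_mid","strip_mid","black_tape_mid"):
        print(n,t,[(np.round(d["centre"]).tolist(),round(d["conf"],2)) for d in spotter.tip_of(n,t)[:4]])
print(monitor.sense())
E
```

```text
pics
{'fx': 536.3257005565773, 'fy': 536.3257005565773, 'cx': 315.60771408606035, 'cy': 248.08103026030363, 'position': array([0.3016665 , 0.64901287, 0.78402972]), 'orientation': array([-141.53530044,   -0.35380008, -154.14017983])}
scene chest [([286.0, 348.0], 0.96)]
scene left_bay []
scene right_bay []
scene lid_hinge [([235.0, 311.0], 0.81)]
scene lid_handle [([361.0, 342.0], 0.58)]
scene case_mid [([341.0, 241.0], 0.98), ([374.0, 196.0], 0.62)]
scene block_mid [([308.0, 200.0], 0.73)]
scene strip_mid []
scene black_tape_mid [([204.0, 263.0], 0.71), ([232.0, 312.0], 0.7)]
{'fx': 499.22498583296885, 'fy': 499.22498583296885, 'cx': 319.19397453140743, 'cy': 237.1715066996174, 'position': array([0.49321158, 0.13045149, 0.9184308 ]), 'orientation': array([-175.68981202,    1.45873161,  -91.22203821])}
top chest [([244.0, 264.0], 0.87)]
top left_bay [([470.0, 176.0], 0.63)]
top right_bay []
top lid_hinge [([227.0, 213.0], 0.96)]
top lid_handle [([244.0, 334.0], 0.86)]
top case_mid [([440.0, 258.0], 0.72), ([371.0, 255.0], 0.72)]
top block_mid [([469.0, 173.0], 0.89), ([405.0, 198.0],
[... 169 characters left out ...]
k': 1.0, 'joints': array([-77.86816036,  27.32938301,   1.28377841,  89.11835681,
        -0.65873724,  63.55882465,  -4.75877356]), 'joint_vel': array([ 0.07761007,  0.01589705, -0.04837573,  0.00900642, -0.00726007,
        0.04863941, -0.01487274]), 'tau': array([ 2.67776322e-04, -5.96336138e+01,  1.60634112e+00, -2.81552482e+01,
        1.24090828e-02,  1.50955097e-03, -9.84116127e-06]), 'position': array([0.21223188, 0.64077682, 0.23931257]), 'orientation': array([ 1.79999234e+02, -5.44658381e-04,  1.61675537e+02]), 'contact_force': array([0.52857618, 0.95693107, 0.00622005]), 'moment': array([ 0.00768135, -0.00391327, -0.02943102]), 'grip_force': 0.0, 'finger_gap': 0.08529865917937204}
```

View pics/top0.png

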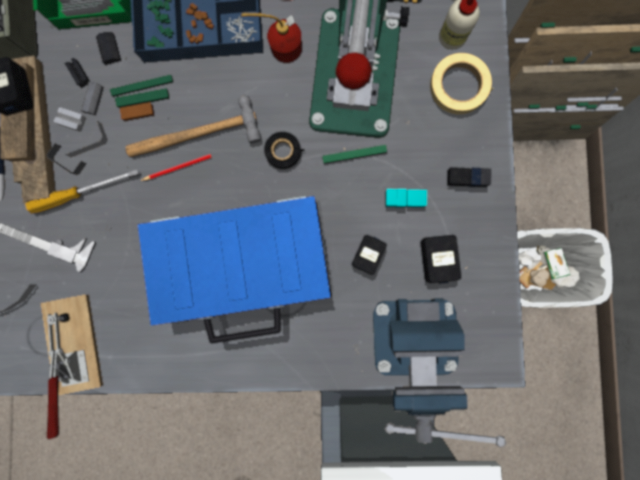

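View pics/scene0.png

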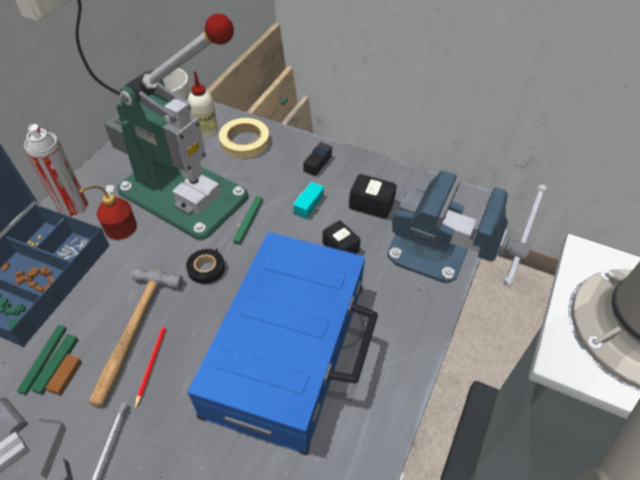

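The top view shows two candidates for each part.
- **Cases:** large black case at (440,258), small black case at (371,255). The larger one, behind the vice, is the one meant.
- **Blocks:** black taped block at (469,177), turquoise one at (405,198). Black is the one meant.

The chest is at (235,262) with its handle bar at about (245,337). I'll confirm with a crop and measure.

Run:
```python
from h import *
save("top","crop1.png",(340,140,520,300),4)
im=eyes.get_image("top"); hsv=cv2.cvtColor(im,cv2.COLOR_RGB2HSV)
def rect(mask,n):
    cs,_=cv2.findContours(mask.astype(np.uint8),cv2.RETR_EXTERNAL,cv2.CHAIN_APPROX_NONE)
    c=max(cs,key=cv2.contourArea); return c.reshape(-1,2)
def fit(c,z):
    P=np.array([unproj("top",q,z)[:2] for q in c],np.float32)
    r=cv2.minAreaRect(P*1000); return np.round(r[0],1),np.round(r[1],1),round(r[2],1)
blue=(hsv[...,0]>100)&(hsv[...,0]<125)&(hsv[...,1]>180)&(hsv[...,2]>100)
blue[:, 340:]=0
print("lid",fit(rect(blue,0),.095))
dark=(im.max(2)<45)
for nm,(a,b,c,d),z in(("case",(415,228,468,290),.049),("small",(345,230,395,282),.04),("block",(440,160,500,195),.03)):
    m=np.zeros(dark.shape,bool);m[b:d,a:c]=dark[b:d,a:c]
    m=cv2.morphologyEx(m.astype(np.uint8),cv2.MORPH_CLOSE,np.ones((9,9)))
    k=rect(m,0);print(nm,fit(k,z),k.min(0),k.max(0))
for nm,px,z in(("handle",(244,334),.082),("hinge",(227,213),.07),("strip",(353,153),.006),("tape",(285,154),.01),("turq",(405,198),.03),("vice top-left",(372,300),.0),("vice",(390,320),.06)):
    print(nm,np.round(unproj("top",px,z),4))
for nm,obs in (("case",[("top",(440,258)),("scene",(374,196))]),("handle",[("top",(244,334)),("scene",(361,342))]),("hinge",[("top",(227,213)),("scene",(235,311))])): print(nm,tri(obs))
print([(d) for d in spotter.spot_in("scene","block_mid")],[(d) for d in spotter.spot_in("top","block_mid")])
```

```text
lid (array([520.7, 293.2]), array([166.7, 297.3]), 7.9)
case (array([515.8, -57.2]), array([79.5, 60. ]), 5.0) [421 236] [459 282]
small (array([527.,  65.]), array([40.6, 60. ]), 65.2) [353 236] [384 273]
block (array([ 661.5, -114.7]), array([67.4, 30.8]), 88.5) [448 169] [486 186]
handle [0.3982 0.2789 0.082 ]
hinge [0.603  0.3083 0.07  ]
strip [0.7175 0.0862 0.006 ]
tape [0.7181 0.2122 0.01  ]
turq [ 0.6273 -0.0033  0.03  ]
vice top-left [0.4458 0.0585 0.    ]
vice [0.4146 0.0337 0.06  ]
case [ 0.51682482 -0.06323011  0.02434263]
handle [0.40114991 0.27810158 0.09043397]
hinge [0.60161405 0.30690359 0.07523417]
[{'centre': [316.4, 156.6], 'conf': 0.77}] [{'centre': [468.3, 175.8], 'conf': 0.8}, {'centre': [408.5, 195.9], 'conf': 0.65}]
```

View pics/crop1.png

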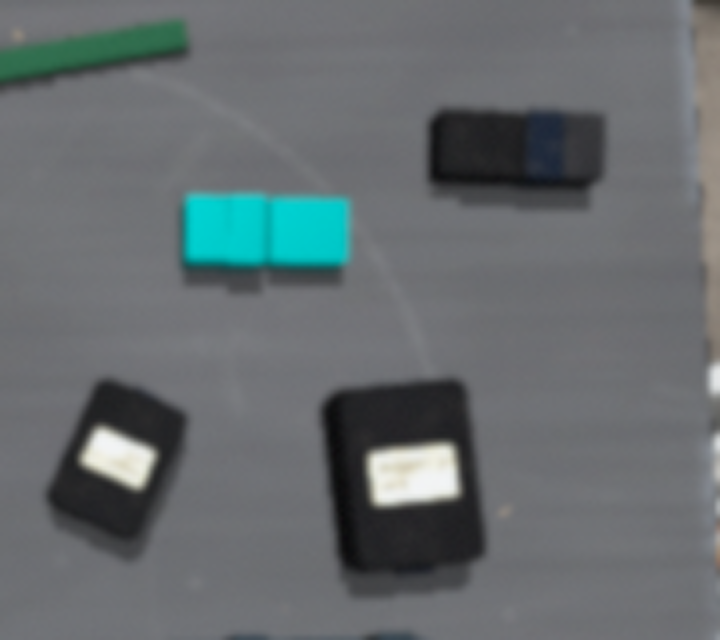

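The crop confirms it: the larger labelled black case is at about (440,258), the black block with blue tape at about (468,177), and the turquoise block is excluded. Next I hover over the handle.

Emit:
arm_command --targets '[[[18.5, -36.4, -6], [0, 0, -63.8], 40], [[18.5, -36.4, -6], [0, 0, -63.8], 40], [[18.5, -36.4, -6], [0, 0, -63.8], 40], [[18.5, -36.4, -6], [0, 0, -63.8], 40], [[18.5, -36.4, -6], [0, 0, -63.8], 40], [[18.5, -36.4, -6], [0, 0, -63.8], 40], [[18.5, -36.4, -6], [0, 0, -63.8], 40], [[18.5, -36.4, -6], [0, 0, -63.8], 40], [[18.5, -36.4, -6], [0, 0, -63.8], 40], [[18.5, -36.4, -6], [0, 0, -63.8], 40], [[18.5, -36.4, -6], [0, 0, -63.8], 40], [[18.5, -36.4, -6], [0, 0, -63.8], 40]]' --force 35

```text
clock: 2.4
position: [0.3966, 0.279, 0.1796]
orientation: [180.0, -0.1, 98.1]
contact_force: [-0.6, -0.0, -0.2]
finger_gap: 0.0342
grip_force: 0.0
```

Run:
```python
from h import *
save("scene","s1.png"); print(arm.tip_extent, monitor.sense()["position"],monitor.sense()["orientation"],monitor.sense()["finger_gap"])
th=np.arange(0,1.5,.1)
r=R.from_euler('z',7.9,degrees=True).as_matrix()
for t in th:
    f=t+.057; d=.2103*np.array([-np.cos(f)+np.cos(.057),0,np.sin(f)-np.sin(.057)]); print(round(t,1),np.round(100*r@d,1).tolist())
```

```text
0.008 [0.39652983 0.27882361 0.17951929] [ 1.79982389e+02 -4.67163134e-02  9.80764534e+01] 0.03400012811019173
0.0 [0.0, 0.0, 0.0]
0.1 [0.2, 0.0, 2.1]
0.2 [0.7, 0.1, 4.1]
0.3 [1.3, 0.2, 6.2]
0.4 [2.1, 0.3, 8.1]
0.5 [3.1, 0.4, 9.9]
0.6 [4.3, 0.6, 11.6]
0.7 [5.7, 0.8, 13.2]
0.8 [7.2, 1.0, 14.7]
0.9 [8.8, 1.2, 16.0]
1.0 [10.6, 1.5, 17.1]
1.1 [12.4, 1.7, 18.1]
1.2 [14.4, 2.0, 18.8]
1.3 [16.4, 2.3, 19.4]
1.4 [18.4, 2.6, 19.7]
```

View pics/s1.png

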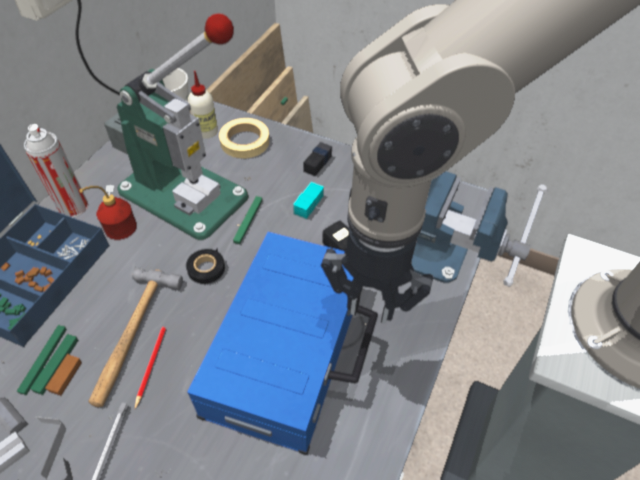

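Emit:
arm_command --targets '[[[0, 0, -4], [0, 0, 0], 40], [[0, 0, -8], [0, 0, 0], 40], [[0, 0, -10.4], [0, 0, 0], 40], [[0, 0, -10.4], [0, 0, 0], 40]]'

```text
clock: 2.85
position: [0.3948, 0.2766, 0.0727]
orientation: [-179.7, 0.2, 98.0]
contact_force: [0.9, -0.6, -0.4]
finger_gap: 0.0343
grip_force: 0.0
```

The hand is above the handle at about (375,305), with its fingers straddling the bar. It went down without contact. I'll grip and check the force.

Emit:
arm_command --targets '[[[0, 0, 0], [0, 0, 0], 0], [[0, 0, 0], [0, 0, 0], 0], [[0, 0, 0], [0, 0, 0], 0], [[0, 0, 0], [0, 0, 0], 0]]' --force 35

```text
clock: 3.25
position: [0.3966, 0.2777, 0.0764]
orientation: [-180.0, -0.1, 97.9]
contact_force: [-5.8, -0.0, 4.4]
finger_gap: 0.0106
grip_force: 34.7
```

Emit:
arm_command --targets '[[[0.2, 0, 2.1], [0, 0, 0], 0], [[0.7, 0.1, 4.1], [0, 0, 0], 0], [[1.3, 0.2, 6.2], [0, 0, 0], 0], [[2.1, 0.3, 8.1], [0, 0, 0], 0], [[3.1, 0.4, 9.9], [0, 0, 0], 0], [[4.3, 0.6, 11.6], [0, 0, 0], 0], [[5.7, 0.8, 13.2], [0, 0, 0], 0], [[7.2, 1.0, 14.7], [0, 0, 0], 0], [[8.8, 1.2, 16.0], [0, 0, 0], 0], [[10.6, 1.5, 17.1], [0, 0, 0], 0], [[10.6, 1.5, 17.1], [0, 0, 0], 0]]'

```text
clock: 4.35
position: [0.5052, 0.2925, 0.252]
orientation: [179.8, -0.2, 97.8]
contact_force: [-12.3, -4.6, 25.7]
finger_gap: 0.0104
grip_force: 37.5
```

Emit:
arm_command --targets '[[[1.8, 0.2, 1.0], [0, 0, 0], 0], [[3.8, 0.5, 1.7], [0, 0, 0], 0], [[5.8, 0.8, 2.3], [0, 0, 0], 0], [[7.0, 1.0, 2.5], [0, 0, 0], 0], [[7.0, 1.0, 2.5], [0, 0, 0], 0]]'

```text
clock: 4.85
position: [0.5761, 0.3022, 0.274]
orientation: [179.7, -0.1, 97.8]
contact_force: [0.5, -0.2, 6.9]
finger_gap: 0.0105
grip_force: 37.2
```

Emit:
arm_command --targets '[[[0, 0, 0], [0, 0, 0], 60], [[0, 0, 0], [0, 0, 0], 60], [[0, 0, 4], [0, 0, 0], 60], [[0, 0, 8], [0, 0, 0], 60], [[-4, 0, 12], [0, 0, 0], 60], [[-8, 0, 12], [0, 0, 0], 60], [[-12, -4, 12], [0, 0, 0], 90], [[-12, -9, 12], [0, 0, 0], 90], [[-12, -14, 12], [0, 0, 0], 90], [[-12, -18, 12], [0, 0, 0], 90], [[-12, -22, 12], [0, 0, 0], 90], [[-12, -25, 12], [0, 0, 0], 90], [[-12, -25, 12], [0, 0, 0], 90]]'

```text
clock: 6.15
position: [0.4524, 0.0468, 0.3913]
orientation: [-180.0, -0.0, 97.5]
contact_force: [0.1, -0.1, 0.1]
finger_gap: 0.0767
grip_force: 0.0
```

Run:
```python
from h import *
save("top","t2.png"); s=monitor.sense(); print(s["position"],s["orientation"],s["finger_gap"])
for t in("lid_handle","lid_hinge","left_bay","right_bay","case_mid","block_mid"):
  for n in("top","scene"):
    print(n,t,[(np.round(d["centre"]).tolist(),round(d["conf"],2)) for d in spotter.tip_of(n,t)[:3]])
for nm,q,z in (("hd",(28.5+85,0,278),0),("lb",(0,66.5,6),0),("rb",(0,-66.5,6),0)):
    X=R.from_euler('z',7.9,degrees=True).as_matrix()@(np.array(q)/1000)+[.5207,.2932,0]; print(nm,X,proj("top",X))
```

```text
[0.45246562 0.04961365 0.39124885] [-1.79993555e+02 -6.67619650e-02  9.76484778e+01] 0.07672976490709106
top lid_handle [([191.0, 169.0], 0.57)]
scene lid_handle [([366.0, 346.0], 0.64)]
top lid_hinge [([230.0, 212.0], 0.65), ([206.0, 267.0], 0.4)]
scene lid_hinge [([232.0, 314.0], 0.72)]
top left_bay [([208.0, 266.0], 0.58)]
scene left_bay [([366.0, 344.0], 0.18)]
top right_bay [([273.0, 257.0], 0.78)]
scene right_bay []
top case_mid [([445.0, 258.0], 0.87), ([370.0, 256.0], 0.78)]
scene case_mid [([341.0, 238.0], 0.61)]
top block_mid [([472.0, 178.0], 0.74), ([407.0, 195.0], 0.69)]
scene block_mid [([308.0, 198.0], 0.65), ([319.0, 160.0], 0.63)]
hd [0.63312282 0.30879996 0.278     ] [193.15025201 170.50991926]
lb [0.51155994 0.35906888 0.006     ] [207.15740914 267.43953448]
rb [0.52984006 0.22733112 0.006     ] [278.59608645 255.88389032]
```

View pics/t2.png

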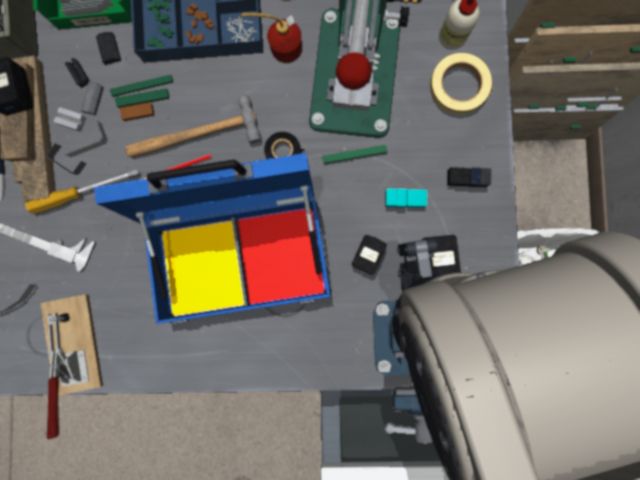

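The picture shows the lid fully open, with the bar at (195,170) and the yellow and red bays clear. The predicted bay centres fit: (207,267) and (279,256). The case and block lie where they were.

Going to the case: turn +87.5°, target (0.515, -0.061).

Run:
```python
from h import *
print(unproj("top",(445,258),.0245),unproj("top",(440,258),.0245),unproj("top",(472,178),.015),unproj("top",(469,173),.015))
c=R.from_euler('z',5,degrees=True).as_matrix()
for X in((.515,-.061),(.515,-.064)):
  print([np.round(proj("top",c@np.array([a,b,.0245])+[*X,.0245])).tolist() for a in(-.041,.041) for b in(-.029,.029)])
X=(.662,-.119)
print([np.round(proj("top",[X[0]+a,X[1]+b,.03])).tolist() for a in(-.0155,.0155) for b in(-.0365,.0365)])
```

```text
[ 0.51871771 -0.07128754  0.0245    ] [ 0.51891389 -0.06244505  0.0245    ] [ 0.66316187 -0.1280281   0.015     ] [ 0.6725001  -0.12301998  0.015     ]
[[462.0, 282.0], [429.0, 285.0], [456.0, 234.0], [423.0, 238.0]]
[[464.0, 282.0], [430.0, 285.0], [458.0, 234.0], [424.0, 238.0]]
[[490.0, 185.0], [449.0, 186.0], [489.0, 168.0], [448.0, 169.0]]
```

Emit:
arm_command --targets '[[[6.2, -11, -23], [0, 0, 87.4], 100], [[6.2, -11, -23], [0, 0, 87.4], 100], [[6.2, -11, -23], [0, 0, 87.4], 100], [[6.2, -11, -23], [0, 0, 87.4], 100], [[6.2, -11, -23], [0, 0, 87.4], 100], [[6.2, -11, -23], [0, 0, 87.4], 100], [[6.2, -11, -23], [0, 0, 87.4], 100], [[6.2, -11, -23], [0, 0, 87.4], 100], [[6.2, -11, -23], [0, 0, 87.4], 100], [[6.2, -11, -23], [0, 0, 87.4], 100], [[6.2, -11, -23], [0, 0, 87.4], 100], [[6.2, -11, -23], [0, 0, 87.4], 100], [[6.2, -11, -23], [0, 0, 87.4], 100]]'

```text
clock: 8.1
position: [0.5153, -0.0582, 0.1613]
orientation: [180.0, -0.0, -174.9]
contact_force: [0.5, 0.6, 0.9]
finger_gap: 0.0856
grip_force: 0.0
```

Emit:
arm_command --targets '[[[0, -0.3, 0], [0, 0, 0], 100], [[0, -0.3, -5], [0, 0, 0], 100], [[0, -0.3, -9], [0, 0, 0], 100], [[0, -0.3, -12], [0, 0, 0], 100], [[0, -0.3, -13.8], [0, 0, 0], 100], [[0, -0.3, -13.8], [0, 0, 0], 100], [[0, -0.3, -13.8], [0, 0, 0], 0], [[0, -0.3, -13.8], [0, 0, 0], 0], [[0, -0.3, -13.8], [0, 0, 0], 0], [[0, -0.3, -13.8], [0, 0, 0], 0], [[0, -0.3, -13.8], [0, 0, 0], 0]]' --force 50

```text
clock: 9.2
position: [0.5164, -0.0614, 0.0248]
orientation: [-180.0, 0.2, -174.8]
contact_force: [-0.4, -0.1, 8.5]
finger_gap: 0.0572
grip_force: 54.8
```

Emit:
arm_command --targets '[[[0, 0, 5], [0, 0, 0], 0], [[0, 0, 10], [0, 0, 0], 0], [[0, 0, 15], [0, 0, 0], 0], [[-2, 5, 15], [0, 0, 2.9], 0], [[-2, 10, 15], [0, 0, 2.9], 0], [[-2, 15, 15], [0, 0, 2.9], 0], [[-2, 20, 15], [0, 0, 2.9], 0], [[-2, 25, 15], [0, 0, 2.9], 0], [[-2, 30, 15], [0, 0, 2.9], 0], [[-2, 35, 15], [0, 0, 2.9], 0], [[-2, 39, 15], [0, 0, 2.9], 0], [[-2, 41.8, 15], [0, 0, 2.9], 0], [[-2, 41.8, 15], [0, 0, 2.9], 0], [[-2, 41.8, 15], [0, 0, 2.9], 0]]'

```text
clock: 10.6
position: [0.4946, 0.3569, 0.1731]
orientation: [-180.0, -0.0, -171.7]
contact_force: [0.3, -1.5, -2.5]
finger_gap: 0.0572
grip_force: 55.5
```

Emit:
arm_command --targets '[[[0, 0, -4.5], [0, 0, 0], 0], [[0, 0, -9], [0, 0, 0], 0], [[0, 0, -12], [0, 0, 0], 0], [[0, 0, -13.4], [0, 0, 0], 0], [[0, 0, -14.1], [0, 0, 0], 0], [[0, 0, -14.1], [0, 0, 0], 0]]'

```text
clock: 11.2
position: [0.4959, 0.3562, 0.0328]
orientation: [-180.0, 0.0, -171.9]
contact_force: [0.3, -0.8, -1.7]
finger_gap: 0.0575
grip_force: 55.6
```

Emit:
arm_command --targets '[[[0, 0, -0.1], [0, 0, 0], 78], [[0, 0, -0.1], [0, 0, 0], 78], [[0, 0, -0.1], [0, 0, 0], 78], [[0, 0, 5], [0, 0, 0], 78], [[0, 0, 10], [0, 0, 0], 78], [[0, 0, 15], [0, 0, 0], 78], [[-1, -5, 15], [0, 0, -8.5], 78], [[-1, -10, 15], [0, 0, -17], 78], [[-1, -15, 15], [0, 0, -25.5], 78], [[-1, -20, 15], [0, 0, -34], 78], [[0, -25, 15], [0, 0, -42.5], 78], [[1, -30, 15], [0, 0, -51], 78], [[4, -34, 15], [0, 0, -59.5], 78], [[7, -38, 15], [0, 0, -68], 78], [[10, -42, 15], [0, 0, -76.5], 78], [[14, -45, 15], [0, 0, -85], 78], [[16.6, -47.5, 13], [0, 0, -93.5], 78], [[16.6, -47.5, 9], [0, 0, -99.7], 78], [[16.6, -47.5, 9], [0, 0, -99.7], 78], [[16.6, -47.5, 9], [0, 0, -99.7], 78]]'

```text
clock: 13.2
position: [0.6607, -0.1176, 0.1224]
orientation: [-179.9, -0.0, 88.7]
contact_force: [0.6, -0.3, 0.6]
finger_gap: 0.0667
grip_force: 0.0
```

Run:
```python
from h import *
s=monitor.sense(); print(s["clock"],s["position"],s["orientation"],s["contact_force"])
save("top","t3.png",(130,130,330,330),3)
for n in("scene","top"): print([(np.round(d["centre"]).tolist(),round(d["conf"],2)) for d in spotter.tip_of(n,"case_mid")],[(np.round(d["centre"]).tolist(),round(d["conf"],2)) for d in spotter.tip_of(n,"block_mid")])
```

```text
13.2 [ 0.66070687 -0.11760289  0.12239494] [-1.79911558e+02 -1.92844005e-02  8.86531136e+01] [ 0.55683965 -0.30143552  0.6466367 ]
[([341.0, 238.0], 0.61)] [([308.0, 198.0], 0.65), ([319.0, 160.0], 0.63)]
[([208.0, 274.0], 0.9), ([369.0, 257.0], 0.74), ([352.0, 153.0], 0.68), ([229.0, 213.0], 0.23)] [([469.0, 177.0], 0.76), ([407.0, 197.0], 0.67), ([243.0, 262.0], 0.6)]
```

View pics/t3.png

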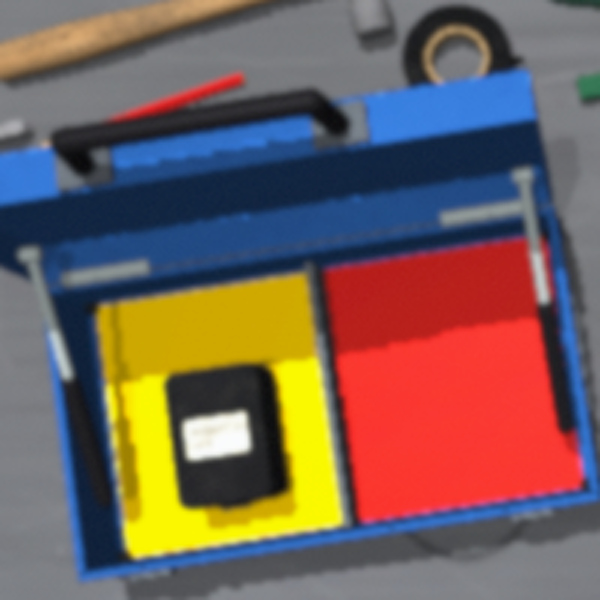

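The case lies flat in the yellow bay, at crop (225,435), and the lid is still open. Now the block.

Emit:
arm_command --targets '[[[0.2, -0.1, -4], [0, 0, 0], 78], [[0.2, -0.1, -8], [0, 0, 0], 78], [[0.2, -0.1, -10], [0, 0, 0], 78], [[0.2, -0.1, -10.9], [0, 0, 0], 78], [[0.2, -0.1, -10.9], [0, 0, 0], 78], [[0.2, -0.1, -10.9], [0, 0, 0], 0], [[0.2, -0.1, -10.9], [0, 0, 0], 0], [[0.2, -0.1, -10.9], [0, 0, 0], 0], [[0.2, -0.1, -10.9], [0, 0, 0], 0], [[0.2, -0.1, -10.9], [0, 0, 0], 0]]' --force 50

```text
clock: 14.45
position: [0.6646, -0.1196, 0.0153]
orientation: [179.8, 0.0, 88.5]
contact_force: [-0.4, -0.4, 7.3]
finger_gap: 0.0294
grip_force: 49.7
```

Emit:
arm_command --targets '[[[0, 0, 5], [0, 0, 0], 0], [[0, 0, 10], [0, 0, 0], 0], [[-2, 0, 14], [0, 0, 0], 0], [[-6, 3, 15], [0, 0, 5], 0], [[-10, 6, 15], [0, 0, 9.4], 0], [[-13, 9, 15], [0, 0, 9.4], 0], [[-14.4, 13, 15], [0, 0, 9.4], 0], [[-14.4, 18, 15], [0, 0, 9.4], 0], [[-14.4, 23, 15], [0, 0, 9.4], 0], [[-14.4, 28, 15], [0, 0, 9.4], 0], [[-14.4, 32, 15], [0, 0, 9.4], 0], [[-14.4, 34.6, 15], [0, 0, 9.4], 0], [[-14.4, 34.6, 15], [0, 0, 9.4], 0], [[-14.4, 34.6, 11], [0, 0, 9.4], 0], [[-14.4, 34.6, 7], [0, 0, 9.4], 0], [[-14.4, 34.6, 3], [0, 0, 9.4], 0], [[-14.4, 34.6, 1.2], [0, 0, 9.4], 0], [[-14.4, 34.6, 0.8], [0, 0, 9.4], 0], [[-14.4, 34.6, 0.8], [0, 0, 9.4], 0]]'

```text
clock: 16.35
position: [0.5188, 0.2253, 0.0213]
orientation: [-179.9, 0.0, 97.8]
contact_force: [0.6, 0.1, -2.5]
finger_gap: 0.0289
grip_force: 49.4
```

Emit:
arm_command --targets '[[[0, 0, 0], [0, 0, 0], 65], [[0, 0, 0], [0, 0, 0], 65], [[0, 0, 0], [0, 0, 0], 65], [[0, 0, 4], [0, 0, 0], 65], [[-1, 0, 9], [0, 0, 0], 65], [[-3, 0, 14], [0, 0, 0], 60], [[-4, 0, 19], [0, 0, 0], 60], [[-4, 0, 24], [0, 0, 0], 60], [[-4, 0, 29], [0, 0, 0], 60], [[-4, 0, 34], [0, 0, 0], 60], [[-4, 0, 37], [0, 0, 0], 60], [[-4, 0, 37], [0, 0, 0], 60]]'

```text
clock: 17.55
position: [0.4816, 0.2272, 0.3965]
orientation: [179.6, -0.3, 97.9]
contact_force: [-0.9, 0.5, -0.3]
finger_gap: 0.0512
grip_force: 0.0
```

Run:
```python
from h import *
save("scene","s4.png"); s=monitor.sense(); print(s["position"],s["orientation"],s["contact_force"])
save("top","t4.png",(100,130,400,330),2.6)
print(proj("top",[.52,.226,.036]))
```

```text
[0.48028854 0.22700932 0.39366087] [179.77039048  -0.21212864  97.88291001] [-0.13870893  0.00254158 -1.12650004]
[277.62546104 260.78314878]
```

View pics/t4.png

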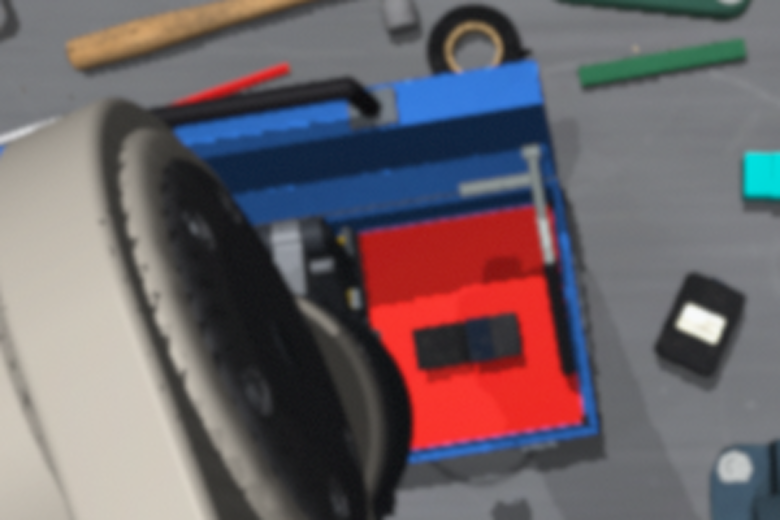

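View pics/s4.png

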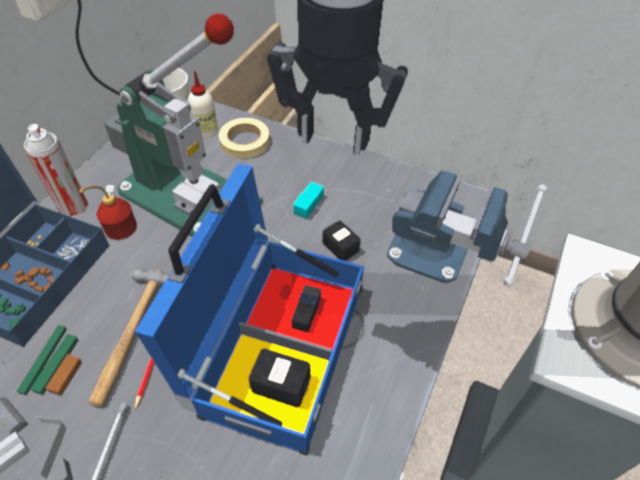

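Both pictures show the case flat in the yellow bay (280,375), the block flat in the red bay (307,308), and the bar up at (197,230). Next I grip the bar and bring the lid down.

Emit:
arm_command --targets '[[[5, 3, 0], [0, 0, 0], 60], [[10, 6, 0], [0, 0, 0], 60], [[14, 8, 0], [0, 0, 0], 60], [[15.3, 8.2, 0], [0, 0, 0], 60], [[15.3, 8.2, 0], [0, 0, 0], 60], [[15.3, 8.2, -5], [0, 0, 0], 60], [[15.3, 8.2, -9], [0, 0, 0], 60], [[15.3, 8.2, -12], [0, 0, 0], 60], [[15.3, 8.2, -12.6], [0, 0, 0], 60], [[15.3, 8.2, -12.6], [0, 0, 0], 60], [[15.3, 8.2, -12.6], [0, 0, 0], 0], [[15.3, 8.2, -12.6], [0, 0, 0], 0], [[15.3, 8.2, -12.6], [0, 0, 0], 0], [[15.3, 8.2, -12.6], [0, 0, 0], 0]]' --force 40

```text
clock: 19.05
position: [0.633, 0.3089, 0.2672]
orientation: [179.8, -0.1, 97.9]
contact_force: [-1.4, -0.4, 6.3]
finger_gap: 0.0105
grip_force: 39.1
```

Run:
```python
from h import *
s=monitor.sense(); print(s["position"],s["finger_gap"])
r=R.from_euler('z',7.9,degrees=True).as_matrix()
a=1.65+.057
for t in np.arange(1.65,-.01,-.1):
    f=t+.057; d=.2103*np.array([-np.cos(f)+np.cos(a),0,np.sin(f)-np.sin(a)]); print(round(t,2),np.round(100*r@d,1).tolist())
```

```text
[0.63304645 0.30886612 0.26719836] 0.01048286799394103
1.65 [0.0, 0.0, 0.0]
1.55 [-2.1, -0.3, 0.2]
1.45 [-4.2, -0.6, 0.2]
1.35 [-6.2, -0.9, -0.1]
1.25 [-8.3, -1.1, -0.5]
1.15 [-10.2, -1.4, -1.2]
1.05 [-12.1, -1.7, -2.0]
0.95 [-14.0, -1.9, -3.1]
0.85 [-15.7, -2.2, -4.3]
0.75 [-17.2, -2.4, -5.6]
0.65 [-18.7, -2.6, -7.2]
0.55 [-19.9, -2.8, -8.8]
0.45 [-21.0, -2.9, -10.6]
0.35 [-22.0, -3.0, -12.5]
0.25 [-22.7, -3.1, -14.5]
0.15 [-23.2, -3.2, -16.5]
0.05 [-23.5, -3.3, -18.6]
```

Emit:
arm_command --targets '[[[-2.1, -0.3, 0.2], [0, 0, 0], 0], [[-4.2, -0.6, 0.2], [0, 0, 0], 0], [[-6.2, -0.9, -0.1], [0, 0, 0], 0], [[-8.3, -1.1, -0.5], [0, 0, 0], 0], [[-10.2, -1.4, -1.2], [0, 0, 0], 0], [[-12.1, -1.7, -2.0], [0, 0, 0], 0], [[-14.0, -1.9, -3.1], [0, 0, 0], 0], [[-15.7, -2.2, -4.3], [0, 0, 0], 0], [[-17.2, -2.4, -5.6], [0, 0, 0], 0], [[-18.7, -2.6, -7.2], [0, 0, 0], 0], [[-19.9, -2.8, -8.8], [0, 0, 0], 0], [[-21.0, -2.9, -10.6], [0, 0, 0], 0], [[-21.0, -2.9, -10.6], [0, 0, 0], 0]]'

```text
clock: 20.35
position: [0.4219, 0.2801, 0.1584]
orientation: [179.9, -0.0, 97.9]
contact_force: [2.9, 1.5, -2.7]
finger_gap: 0.0105
grip_force: 42.5
```

Emit:
arm_command --targets '[[[-1.0, -0.1, -1.9], [0, 0, 0], 0], [[-1.7, -0.2, -3.9], [0, 0, 0], 0], [[-2.2, -0.3, -5.9], [0, 0, 0], 0], [[-2.4, -0.4, -7.4], [0, 0, 0], 0], [[-2.5, -0.4, -8.4], [0, 0, 0], 0], [[-2.5, -0.4, -8.6], [0, 0, 0], 0]]'

```text
clock: 20.95
position: [0.3971, 0.2767, 0.0729]
orientation: [-180.0, -0.0, 97.9]
contact_force: [-1.6, 5.3, 0.2]
finger_gap: 0.0103
grip_force: 44.2
```

Emit:
arm_command --targets '[[[0, 0, -0.2], [0, 0, 0], 0], [[0, 0, -0.2], [0, 0, 0], 40], [[0, 0, -0.2], [0, 0, 0], 40], [[0, 0, -0.2], [0, 0, 0], 40], [[0, 0, 4], [0, 0, 0], 40], [[0, 0, 8], [0, 0, 0], 40], [[0, 0, 12], [0, 0, 0], 40], [[0, -5, 16], [0, 0, 0], 40], [[0, -10, 18], [0, 0, 0], 40], [[0, -15, 18], [0, 0, 0], 40], [[0, -20, 18], [0, 0, 0], 40], [[2, -25, 18], [0, 0, 0], 40], [[2, -30, 18], [0, 0, 0], 40], [[2, -30, 18], [0, 0, 0], 40]]'

```text
clock: 22.35
position: [0.4168, -0.0292, 0.2528]
orientation: [-179.9, -0.1, 97.5]
contact_force: [-0.3, -0.1, 0.8]
finger_gap: 0.034
grip_force: 0.0
```

Run:
```python
from h import *
s=monitor.sense(); print(s["clock"],s["position"],s["contact_force"])
save("top","t5.png",(100,130,400,360),2.4)
```

```text
22.35 [ 0.41683325 -0.02917752  0.25276375] [-0.29680709 -0.13852593  0.78625011]
```

View pics/t5.png

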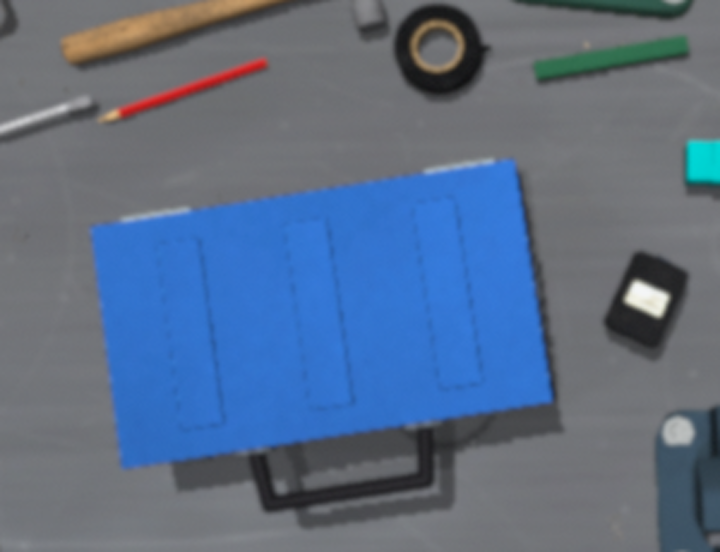

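The lid looks shut, with its outline as at the start. I'll check that outline numerically and hand in if it matches.

Run:
```python
from h import *
def f(im):
    hsv=cv2.cvtColor(im,cv2.COLOR_RGB2HSV)
    m=(hsv[...,0]>100)&(hsv[...,0]<125)&(hsv[...,1]>180)&(hsv[...,2]>100); m[:,340:]=0
    cs,_=cv2.findContours(m.astype(np.uint8),cv2.RETR_EXTERNAL,cv2.CHAIN_APPROX_NONE)
    return np.array(sum((list(x) if np.ndim(x) else [x] for x in cv2.minAreaRect(max(cs,key=cv2.contourArea))),[]))
a=f(cv2.imread("pics/top0.png")[:,:,::-1].copy()); b=f(eyes.get_image("top")); print(a,b)
if np.abs(a-b).max()<1: print(arm.close_job())
```

```text
[233.14459229 260.5824585  100.28394318 180.18876648  81.02737427] [233.05795288 260.86108398 100.55269623 179.90753174  80.88213348]
the job is handed in; nothing more can be done
None
```

The job is handed in at about 22 s of the 72 s allowed: case flat in the yellow left bay, taped block flat in the red right bay, chest shut. The lid outline matches the starting picture to within 0.3 pixel, and no verdict came back.

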